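# Loosen the lens retaining ring and push the filter slide home

## Task

The filter slide of the lamp house is clamped by the big knurled ring round its lens. Using only a fingertip on the ring's rim, loosen it (counter-clockwise seen from above): bring the black pip on the ring round to the black pointer bar on the housing, then on through exactly two more full turns, so that it stops at the pointer (to within about 30 degrees) when it arrives there for the third time. Only then push the slide in by its end plate until the plate is fully home against the housing; nothing is to be gripped or lifted, and the things standing about stay where they are.

Things in the scene. Friction and masses are not known exactly. Their poses are not given: they have to be found in the camera images.
- lamp_house: Fixed grey lamp house, a block 130 x 130 mm, 50 mm high; origin at the centre of its underside, z up. Its -x side (roughly toward the robot) has vents; on its top near that edge lies the black pointer bar (14 x 4 mm, top at 53 mm). A slot runs along its y axis for the filter slide. A fixed lens fills the inside of the ring.
- ring_axis (a point): On the knurled ring's axis, 63 mm above the worktop. The aluminium ring is 96 mm across over its 30 upright ridges (2.5 mm proud) and 20 mm tall; at joint 0 its underside is at 53 mm and it climbs 3 mm a turn as it loosens. Turn it by pressing a fingertip lightly inward on the rim and carrying it round the axis; the space round it above the housing is free.
- retaining_ring (a joint): Angle of the ring in rad, growing counter-clockwise seen from above (loosening). 0: pip at the pointer. It starts between -1.5 and -0.5 (pip not yet at the pointer); 2 pi and 4 pi are one and two full turns past it. Friction about 0.05 N m (1 N at the rim); it stays where it is left.
- ring_pip (a point): Top of the black pip (9 x 5 mm, 2 mm high) on the ring's top face, 39 mm from the ring's axis; at joint value 0 it lies in the -x direction of the lamp house, beside the pointer bar.
- filter_slide (a joint): Travel of the filter slide in m, growing as it is pushed in (-y of the lamp house). 0.05: fully home, end plate against the housing. Starts between 0 and 0.015. Friction about 3 N at all times, so a knock can shift it; it must not be pushed before the ring is loose.
- plate_face (a point): Centre of the flat outer face of the slide's end plate, on the +y side of the lamp house, 28 mm above the worktop; push here toward -y of the lamp house. The plate is aluminium, 100 mm wide (along x of the lamp house), from 10 to 46 mm above the worktop, 8 mm thick; behind it is the slide, a solid bar 92 mm wide and 26 mm high. At home this face lies 75 mm from the lamp house's centre.
- lab_timer: Lab timer, 64 x 62 x 19 mm, loose bystander; origin at the centre of its underside.
- flask_cap: Flat round flask cap, 32 mm across, 13 mm high, loose bystander in front of the lamp house; origin at the centre of its underside.
- vial_red: Small capped vial, 16 mm across, 40 mm high, standing behind the lamp house, loose bystander; origin at the centre of its underside.
- dropper_2: Dropper bottle, 26 mm across, 66 mm high, standing to the left, loose bystander; origin at the centre of its underside.
- petri_dish: Clear petri dish, 55 mm across, 13 mm high, to the right, loose bystander; origin at the centre of its underside.

How it is judged (in metres and radians):
On the way, in this order (a step that is already met when the one before it is completed fails the run):
1. the ring is two full turns past the pointer (value of joint retaining_ring between 11.966 and 13.166 rad), for 0.2 s.
2. the slide is home (value of joint filter_slide above 0.047 m), for 0.2 s.
At the end, for the whole second after the job is handed in: The ring stands still two full turns past the pointer (joint 4 pi within 0.6 rad), the slide's end plate is within 3 mm of home, and the bystanders are within 20 mm of where they stood (all of step 1 and value of joint filter_slide above 0.047 m and velocity of joint retaining_ring between -0.05 and 0.05 rad/s and distance of each of lab_timer, flask_cap, vial_red, dropper_2, petri_dish from where it was at the start of the episode below 0.02 m); the robot touches nothing.
It fails at once if the slide is pushed more than 6 mm while the ring is still clamping (short of two turns by more than 0.7 rad) (value of joint retaining_ring below 11.866 rad and distance of plate_face from where it was at the start of the episode above 0.006 m).
It fails at once if a loose thing (timer, cap, vial, dropper bottle or petri dish) is lifted, carried or knocked more than 20 mm (distance of any of lab_timer, flask_cap, vial_red, dropper_2, petri_dish from where it was at the start of the episode above 0.02 m).
It also fails if it takes over 64 s, if anything falls off the work surface, if the arm or the gripper's body presses on something with over 40 N, if the wrist force passes 120 N, or if a joint passes its speed limit or range.

## Robot

A 6-joint arm with a two-finger parallel gripper is mounted at the origin on a cart in front of the work surface, level with it; the furniture and walls round the work are solid. World frame = base frame: x ahead of the robot, y to its left, z up, the work surface at z = 0. Lengths are in mm, angles in rad, forces in N, time in s.
With the tool pointing down it reaches from about 275 to 725 mm from the base axis. Payload 15.9 kg.
Tool frame: the origin (TCP) lies at the very end of the fingers, on their centre line; the grasp point (between the pads) lies 19 mm behind it; z points along the fingers, y is the direction in which the jaws open and shut (so a half turn about z gives the same grasp; the last joint's range is limited). The gripper opens to 85 mm and grips with 20 to 120 N. Pads are 22 mm wide; open, the fingers measure 114 mm over their backs; the gripper's body (76 mm by 85 mm) begins 54 mm behind the grasp point. The pads swing forward as they close: fully open they stand 13 mm farther back than shut.
Start: joints at [1.221, 0.213, -0.034, 1.323, 0, 1.571], TCP at [171.348, 469.708, 231.306] pointing down, gripper open.
Joint ranges: [-2.98, 2.98], [-0.74, 1.72], [-1.14, 1.35], [-2.1, 2.04], [-1.57, 1.44], [-3.14, 3.14]. Speed limits (rad/s): [1.89, 1.89, 2.39, 2.57, 3.14, 3.14].

## Interface

Orientations are given as [roll, pitch, yaw] about the fixed x, y, z axes, in that order (R = Rz(yaw) Ry(pitch) Rx(roll)).
In Python, from workcell import arm, cams, finish_job gives the robot as it stands.
- The arm moves only by the shell command python3 -m handwheel 'ROWS' [FORCE]. ROWS is JSON, one flat list of numbers, 5 for each row, row after row: the finger opening in mm, from 0 to 85.4, then the shift along the tool's x, y, z in mm, then the turn about the tool's z in rad. A call has 1 to 10 rows; each row is the pose to reach, as a shift and turn from the pose commanded when the call began, along the tool's axes at that moment; what a row does not reach only later rows make up. A row lasts 1/10 s, in which the tool goes at most 50 mm and 8.59 degrees, less where a joint would pass 70% of its speed; a pose out of reach is approached as far as the arm can. A call with a gripper value outside its range is refused whole. The fingers move at their own pace and stop on an object; FORCE is the grip in N (left out, the last holds). Time passes only in rows, so rows that repeat a pose let the fingers close. It gives the time, the measured TCP pose, the force and the opening at its end, in the units of the state.
- arm.sense(): the state, without advancing time (a new reading comes with each control period).
- cams.get_image(name): name is "scene" or "top"; returns a dict with "color" (480x640x3 uint8, blue, green, red), "fx", "fy", "cx", "cy" (pixels), "extrinsics" (4x4, takes a point from camera to world coordinates). Camera axes: x right, y up, looking along -z (the intrinsics and any distortion apply to the point x, -y, -z); pixel columns grow to the right and rows downward; lengths in mm; the calibration is good to about 2 mm. A picture is of the moment at which its call begins. There is no depth.
- finish_job(): hands the job in, once; it reports no verdict.
The state is a dict: "t": time; "joint_positions": joint angles; "joint_vel": joint speeds; "tau": joint torques, N m; "position": TCP position; "eef_rot": TCP orientation; "contact_force": force on the tool from outside, world axes, zero at the start; "ft_torque": the same for the moment, N m; "gripper_width": finger opening in mm.
Only numpy, scipy, OpenCV 4.12 (cv2) and the standard library are available. Lean on these libraries where they do the work, as an engineer would, in place of code of your own. Each camera call takes 0.05 s, during which the arm holds its last target.

## Working session

There is one attempt and no reset: what is moved stays moved. The work goes in short steps, Python scripts to look and compute and a shell command to move; the robot and the scene stay as the last step left them, time stands still between calls to the robot, and variables do not carry over. Pictures are saved under pics/ and viewed, and the job is handed in when it is done.

```bash
ls; mkdir -p pics
python3 - <<'E'
from workcell import arm,cams
import cv2
s=arm.sense();print(s)
for n in("scene","top"):
    d=cams.get_image(n);cv2.imwrite(f"pics/{n}0.png",d["color"]);print({k:d[k] for k in d if k!="color"})
E
```

```text
pics
{'t': 0.0, 'joint_positions': array([ 1.22099689e+00,  2.13364552e-01, -3.50342610e-02,  1.32348216e+00,
       -2.17364548e-05,  1.57079954e+00]), 'joint_vel': array([-0.00086911,  0.00133379, -0.00049468, -0.00041811, -0.00079812,
       -0.00025097]), 'tau': array([ 2.94176949e-03, -6.86169362e+01,  4.87123775e+01,  1.76852831e-02,
        3.34219822e-04,  1.79035862e-05]), 'position': array([171.25099769, 469.41644474, 230.82181323]), 'eef_rot': array([-3.14050800e+00,  2.17399247e-05,  2.79179003e+00]), 'contact_force': array([ 0.41188081, -1.43190434,  0.16631558]), 'ft_torque': array([-0.02881453,  0.01782546,  0.00061045]), 'gripper_width': 85.62731295508382}
{'fx': 437.5914333678863, 'fy': 437.5914333678863, 'cx': 325.3219354384086, 'cy': 240.70367630588538, 'extrinsics': array([[ 6.61685344e-01,  4.78956880e-01, -5.76864640e-01,
         4.13119340e+00],
       [-7.49645223e-01,  4.07928770e-01, -5.21177665e-01,
        -4.49142181e+02],
       [-1.43019452e-02,  7.77299444e-01,  6.28968226e-01,
         6.67385120e+02],
       [ 0.00000000e+00,  0.00000000e+00,  0.00000000e+00,
         1.00000000e+00]])}
{'fx': 553.5540583601584, 'fy': 553.5540583601584, 'cx': 315.8590316427859, 'cy': 242.7268322629755, 'extrinsics': array([[-2.16008484e-02,  9.92714269e-01, -1.18540222e-01,
         4.00294050e+02],
       [-9.99536173e-01, -2.39894510e-02, -1.87602226e-02,
         2.66723177e+01],
       [-2.14672555e-02,  1.18080003e-01,  9.92772013e-01,
         1.44858227e+03],
       [ 0.00000000e+00,  0.00000000e+00,  0.00000000e+00,
         1.00000000e+00]])}
```

View pics/scene0.png

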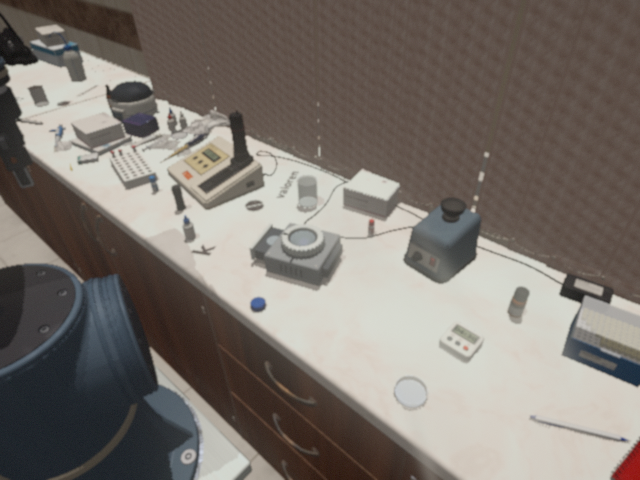

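View pics/top0.png

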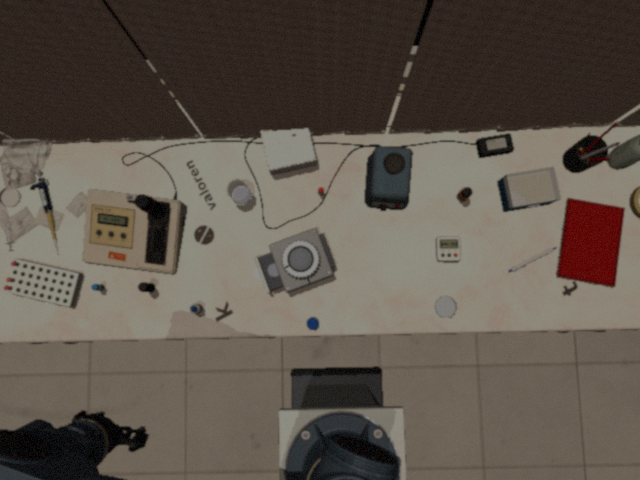

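Run:
```python
import cv2
a=cv2.imread("pics/top0.png")[170:330,200:400];cv2.imwrite("pics/top0z.png",cv2.resize(a,None,fx=3.7,fy=3.7,interpolation=cv2.INTER_CUBIC))
```

```text
(no output)
```

View pics/top0z.png

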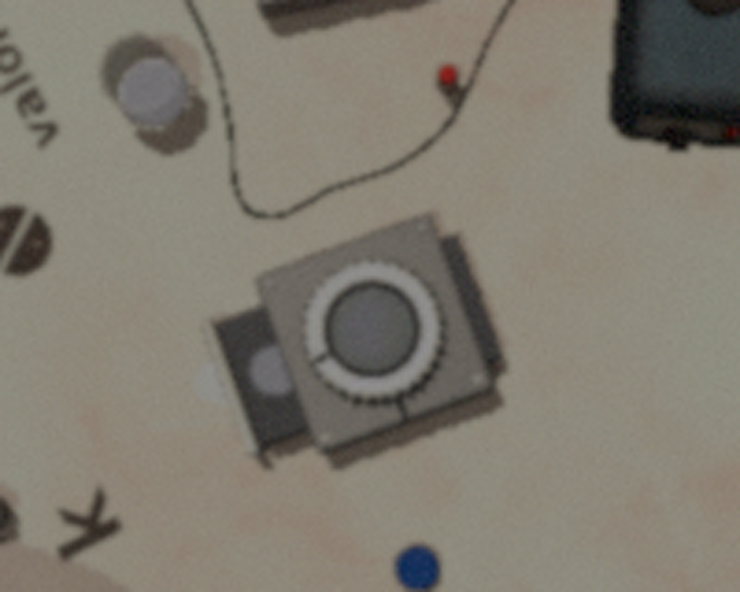

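The top view shows the ring at about (301,260) px, the pointer at (309,279) below and right of it, and the pip at (286,267) on the left. The slide plate is at about (265,275), and the cap is at (313,324). I'll measure these next.

```bash
cat > h.py <<'E'
import numpy as np,cv2
from workcell import arm,cams
def ray(d,u,v):
    E=d["extrinsics"];r=E[:3,:3]@np.array([(u-d["cx"])/d["fx"],-(v-d["cy"])/d["fy"],-1]);return E[:3,3],r
def onz(d,u,v,z):
    o,r=ray(d,u,v);return o+r*(z-o[2])/r[2]
def proj(d,p):
    E=d["extrinsics"];c=E[:3,:3].T@(np.array(p,float)-E[:3,3]);return d["cx"]+d["fx"]*c[0]/-c[2],d["cy"]-d["fy"]*c[1]/-c[2]
def rect(d,c,z,half,s):
    # orthographic resample of plane z around c: up=+x, left=+y ; s px/mm
    H=[];W=[]
    for a,b in((-1,-1),(1,-1),(1,1),(-1,1)):
        H.append(proj(d,(c[0]-b*half,c[1]-a*half,z)));W.append((half*s*(1+a),half*s*(1+b)))
    M=cv2.getPerspectiveTransform(np.float32(H),np.float32(W))
    return cv2.warpPerspective(d["color"],M,(int(2*half*s),)*2,flags=cv2.INTER_CUBIC)
E
python3 - <<'E'
from h import *
for n in("top","scene"):
    d=cams.get_image(n);g=cv2.cvtColor(d["color"],cv2.COLOR_BGR2HSV)
    print(n,onz(d,301,260,72))
    c=onz(d,301,260,72) if n=="top" else c
    im=rect(d,c,72,100,3.0);cv2.imwrite(f"pics/r_{n}.png",im)
    print(proj(d,c))
d=cams.get_image("top");im=rect(d,c,50,100,3.0);cv2.imwrite(f"pics/r_top50.png",im);print(c)
E
```

```text
top [522.13245412  90.72606345  72.        ]
(np.float64(301.0), np.float64(260.0))
scene [470.55933177  40.55387426  72.        ]
(np.float64(300.82618466207776), np.float64(238.166336518336))
[522.13245412  90.72606345  72.        ]
```

View pics/r_top.png

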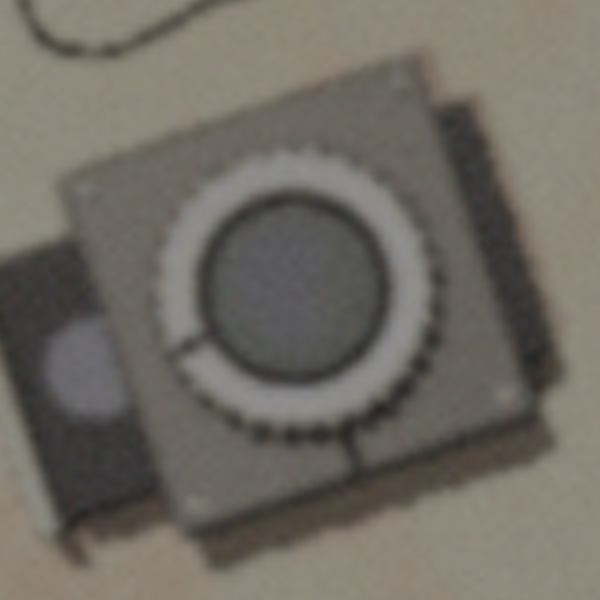

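View pics/r_scene.png

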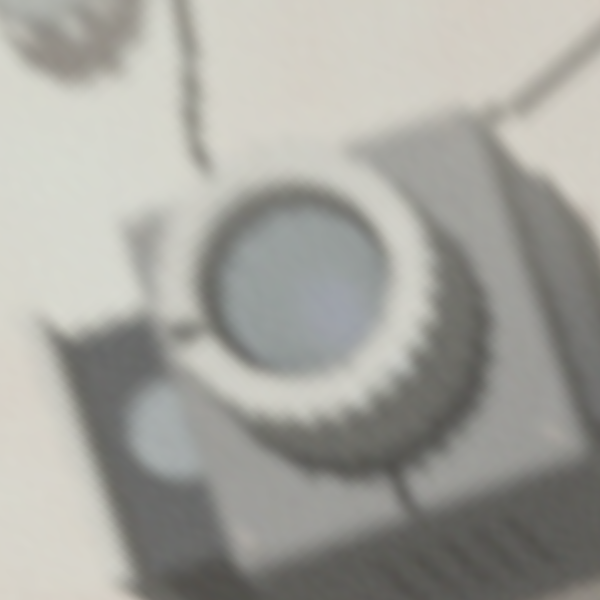

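Run:
```python
from h import *
c=np.array([522.13,90.73,72])
im=cv2.imread("pics/r_top.png");g=cv2.cvtColor(im,cv2.COLOR_BGR2GRAY)
# top: bright annulus, radial edges
def radial(g,c0,rng,sgn):
    P=[]
    g=cv2.GaussianBlur(g,(0,0),3).astype(float)
    for a in np.radians(np.arange(0,360,4)):
        r=np.arange(*rng,.5);x=c0[0]+r*np.cos(a);y=c0[1]+r*np.sin(a)
        v=cv2.remap(g,x.astype(np.float32)[None],y.astype(np.float32)[None],cv2.INTER_LINEAR)[0]
        dv=np.gradient(v)*sgn;i=dv.argmax();P.append((x[i],y[i],dv[i]))
    P=np.array(P)
    for _ in range(6):
        A=np.c_[2*P[:,:2],np.ones(len(P))];s=np.linalg.lstsq(A,(P[:,:2]**2).sum(1),rcond=None)[0]
        R=np.sqrt(s[2]+s[0]**2+s[1]**2);e=abs(np.hypot(P[:,0]-s[0],P[:,1]-s[1])-R);P=P[e<max(3,2*np.median(e))]
    return s[:2],R,len(P)
for n,rng in(("top",(115,165)),("top",(70,115)),("scene",(70,112)),("scene",(115,165))):
    im=cv2.imread(f"pics/r_{n}.png");g=cv2.cvtColor(im,cv2.COLOR_BGR2GRAY)
    s,R,k=radial(g,(300,288),rng,-1 if rng[0]>100 else 1)
    print(n,"x,y",c[0]-(s[1]-300)/3,c[1]-(s[0]-300)/3,"R",R/3,k)
# house square in plane 50
im=cv2.imread("pics/r_top50.png");cv2.imwrite("pics/x.png",im)
hsv=cv2.cvtColor(cv2.GaussianBlur(im,(0,0),2),cv2.COLOR_BGR2HSV);print(hsv[200,330],hsv[560,500],hsv[120,250],hsv[380,40])
b=cv2.GaussianBlur(im,(0,0),2).astype(int)
print(b[450,200],b[150,200],b[100,100],b[580,400])
```

```text
top x,y 525.523695505847 92.7308034727968 R 45.054506412080706 74
top x,y 526.169770238032 92.90112354080775 R 32.712212892156685 87
scene x,y 528.8054794168569 92.86401857877581 R 32.18561248203181 74
scene x,y 527.3030057950264 91.69675509203613 R 45.174272650665785 45
[24 20 63] [ 23  33 141] [ 18  24 107] [160   9  81]
[ 96 103 106] [ 97 105 109] [123 137 142] [120 133 143]
```

View pics/r_top50.png

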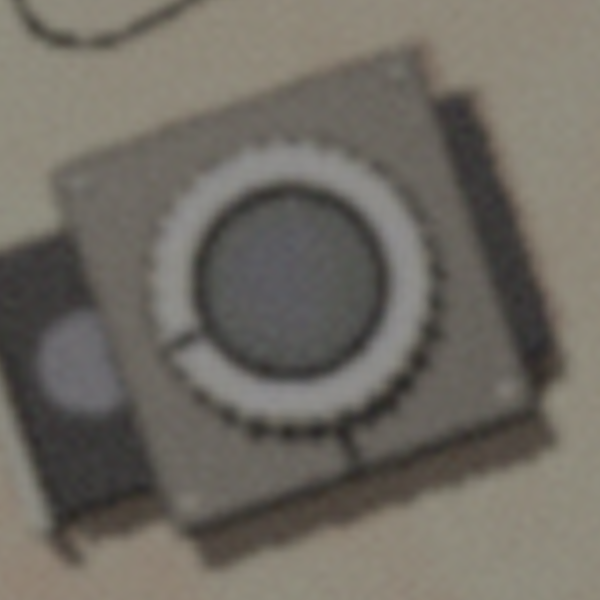

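```bash
python3 -m handwheel '[0,0,0,0,-0.15, 0,0,0,0,-0.3, 0,0,0,0,-0.3]' 20; python3 -c "
from h import *
s=arm.sense();print(s['joint_positions'].round(3),s['eef_rot'],s['gripper_width'])"
```

```text
t: 0.55
position: [171.3, 469.7, 231.2]
eef_rot: [-3.141, -0.0, 3.095]
contact_force: [-0.4, -1.6, -0.3]
gripper_width: 44.4
[ 1.221  0.213 -0.035  1.323  0.     1.268] [-3.14143563e+00 -7.16115736e-05  3.09463217e+00] 44.446135749567034
```

```bash
cat >> h.py <<'E'
def tool(dw,yaw):
    c,s=np.cos(yaw),np.sin(yaw);return np.round([dw[0]*c+dw[1]*s,dw[0]*s-dw[1]*c,-dw[2]],1)
C=np.array([526.5,92.2])
E
python3 -c "
from h import *
y=3.0919
p=np.array([171.3,469.7,231.3])
t=np.r_[C+74*np.array([np.cos(y),np.sin(y)]),110]
print(t,tool(t-p,y))
# orbit rows: -x inward, radius 58, 6deg steps
for rho in (58,57,59):
  for k in range(1,11):
    a=np.radians(6*k); print(np.round([rho*(np.cos(a)-1), -rho*np.sin(a)],1).tolist(),round(-a,3))
"
```

```text
[452.59134751  95.87574314 110.        ] [-299.5 -359.4  121.3]
[-0.3, -6.1] -0.105
[-1.3, -12.1] -0.209
[-2.8, -17.9] -0.314
[-5.0, -23.6] -0.419
[-7.8, -29.0] -0.524
[-11.1, -34.1] -0.628
[-14.9, -38.8] -0.733
[-19.2, -43.1] -0.838
[-23.9, -46.9] -0.942
[-29.0, -50.2] -1.047
[-0.3, -6.0] -0.105
[-1.2, -11.9] -0.209
[-2.8, -17.6] -0.314
[-4.9, -23.2] -0.419
[-7.6, -28.5] -0.524
[-10.9, -33.5] -0.628
[-14.6, -38.1] -0.733
[-18.9, -42.4] -0.838
[-23.5, -46.1] -0.942
[-28.5, -49.4] -1.047
[-0.3, -6.2] -0.105
[-1.3, -12.3] -0.209
[-2.9, -18.2] -0.314
[-5.1, -24.0] -0.419
[-7.9, -29.5] -0.524
[-11.3, -34.7] -0.628
[-15.2, -39.5] -0.733
[-19.5, -43.8] -0.838
[-24.3, -47.7] -0.942
[-29.5, -51.1] -1.047
```

```bash
python3 -m handwheel '[0,-30,-36,0,0, 0,-60,-72,0,0, 0,-90,-108,0,0, 0,-120,-144,0,0, 0,-150,-180,10,0, 0,-180,-216,20,0, 0,-210,-252,40,0, 0,-240,-288,60,0, 0,-270,-324,80,0, 0,-299.5,-359.4,110,0]'; python3 -m handwheel '[0,0,0,11,0, 0,0,0,11,0, 0,0,0,11,0]'; python3 -c "
from h import *
s=arm.sense();print(s['joint_positions'].round(3),s['eef_rot'],s['contact_force'])
for n in('scene','top'):
  d=cams.get_image(n);cv2.imwrite(f'pics/{n}1.png',d['color'])
  u,v=map(int,proj(d,(500,95,80)));cv2.imwrite(f'pics/{n}1z.png',cv2.resize(d['color'][v-70:v+70,u-85:u+85],None,fx=4,fy=4,interpolation=cv2.INTER_CUBIC))
"
```

```text
t: 1.55
position: [450.1, 99.2, 125.4]
eef_rot: [3.141, 0.002, 3.086]
contact_force: [0.9, 0.7, 0.2]
gripper_width: 0.1
t: 1.85
position: [448.3, 101.7, 115.0]
eef_rot: [3.141, -0.0, 3.09]
contact_force: [0.2, 0.5, 0.6]
gripper_width: -0.3
[ 0.223  0.188 -0.367  1.016  0.     0.274] [ 3.14140862e+00 -1.73183458e-04  3.09009757e+00] [0.2339323  0.52025831 0.6432181 ]
```

View pics/scene1z.png

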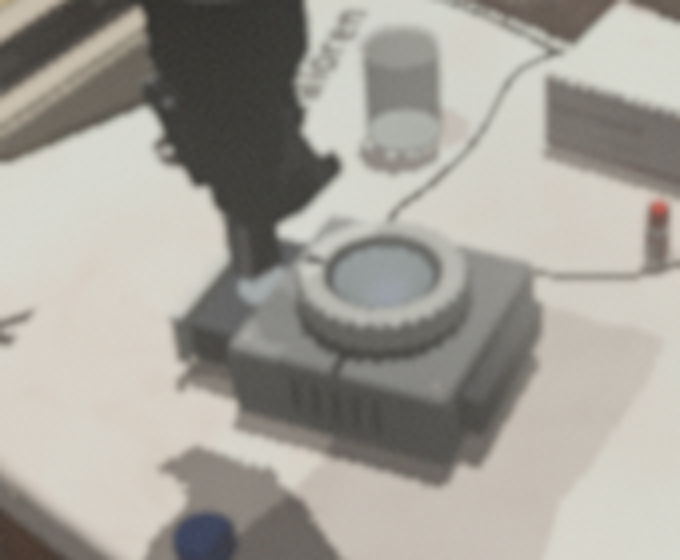

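View pics/top1z.png

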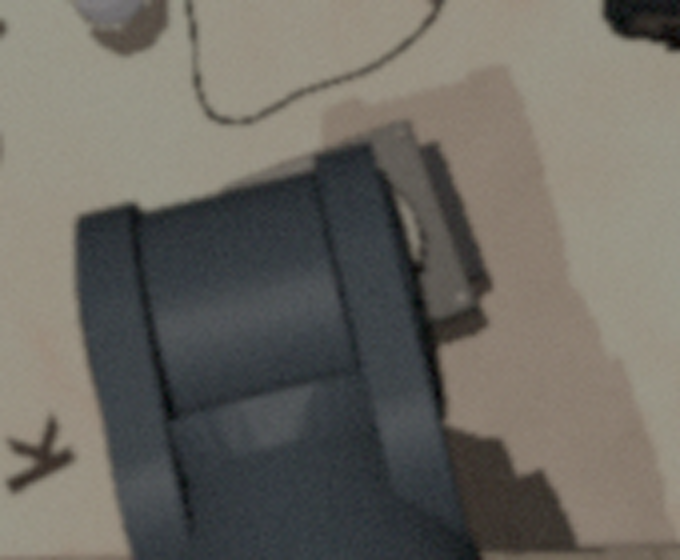

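```bash
python3 -m handwheel '[0,0,0,30,0, 0,0,0,54,0, 0,0,0,54,0, 0,0,0,54,0]';  python3 -c "
from h import *
s=arm.sense();print(s['joint_vel'].round(3),s['position'],s['contact_force'])"
```

```text
t: 2.35
position: [448.7, 101.7, 61.6]
eef_rot: [3.141, 0.0, 3.092]
contact_force: [0.8, 0.4, 1.1]
gripper_width: 0.4
[-0.007 -0.012  0.019  0.004  0.    -0.002] [448.70083461 101.74334763  61.5619242 ] [0.78478404 0.39829553 1.06900221]
```

```bash
python3 -m handwheel '[0,-8,-5.6,3,0, 0,-16,-5.6,3,0, 0,-17,-5.6,3,0, 0,-18,-5.6,3,0, 0,-18,-5.6,3,0]';  python3 -m handwheel '[0,-1,0,0,0, 0,-1,0,0,0]';python3 -m handwheel '[0,-1,0,0,0, 0,-1,0,0,0]'
```

```text
t: 2.85
position: [466.4, 94.6, 57.6]
eef_rot: [3.142, -0.0, 3.092]
contact_force: [-0.1, -0.4, 0.3]
gripper_width: -0.1
t: 3.05
position: [467.3, 94.6, 57.5]
eef_rot: [-3.142, -0.0, 3.092]
contact_force: [-0.0, -0.4, 0.0]
gripper_width: -0.1
t: 3.25
position: [468.4, 94.5, 57.5]
eef_rot: [3.142, 0.0, 3.092]
contact_force: [1.2, 0.1, 0.7]
gripper_width: -0.0
```

```bash
python3 -m handwheel '[0,-1,0,0,0, 0,-1,0,0,0]';python3 -m handwheel '[0,-1,0,0,0, 0,-1,0,0,0]'
```

```text
t: 3.45
position: [469.4, 94.5, 57.5]
eef_rot: [3.142, 0.0, 3.092]
contact_force: [0.2, 0.2, -0.6]
gripper_width: -0.1
t: 3.65
position: [470.0, 94.4, 57.4]
eef_rot: [-3.142, -0.001, 3.092]
contact_force: [-2.5, 0.2, 1.1]
gripper_width: 0.2
```

```bash
python3 -m handwheel '[0,-0.7,0,0,0, 0,-0.7,-2.9,0,-0.052, 0,-1.0,-8.8,0,-0.157, 0,-1.9,-14.5,0,-0.262, 0,-3.4,-20.1,0,-0.366, 0,-5.5,-25.4,0,-0.471, 0,-8.2,-28,0,-0.524]';  python3 -c "
from h import *
s=arm.sense();print(s['position'],s['contact_force'],s['ft_torque'])
p=s['position'][:2]-C;print(np.hypot(*p),np.degrees(np.arctan2(p[1],p[0])))
d=cams.get_image('scene');im=rect(d,C,73,90,3);cv2.imwrite('pics/s2.png',im)"
```

```text
t: 4.35
position: [476.7, 65.5, 57.4]
eef_rot: [-3.142, -0.001, -2.664]
contact_force: [-7.6, -2.8, 2.4]
gripper_width: -0.3
[476.65786859  65.47827734  57.37130048] [-7.55776109 -2.82035342  2.40440517] [-0.62674712  1.67852819  0.0397269 ]
56.553413030318566 -151.80303015787848
```

View pics/s2.png

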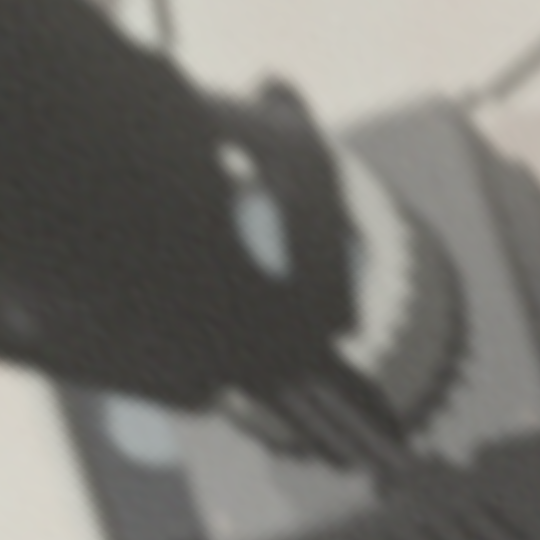

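```bash
python3 -m handwheel '[0,-0.3,-5.9,0,-0.105, 0,-1.2,-11.6,0,-0.209, 0,-2.7,-17.3,0,-0.314, 0,-4.8,-22.8,0,-0.419, 0,-7.5,-28,0,-0.524, 0,-10.7,-32.9,0,-0.628, 0,-14.4,-37.5,0,-0.733, 0,-18.5,-41.6,0,-0.838, 0,-23.1,-45.3,0,-0.942, 0,-28,-48.5,0,-1.047]'
cat > st.py <<'E'
from h import *
import sys
s=arm.sense();p=s['position'][:2]-C;f=s['contact_force'][:2];u=p/np.hypot(*p)
print('r',np.hypot(*p).round(1),'phi',np.degrees(np.arctan2(p[1],p[0])).round(1),'yaw',np.degrees(s['eef_rot'][2]).round(1),'Frad',(f@u).round(1),'Ftan',(f@[-u[1],u[0]]).round(1),'j6',s['joint_positions'][5].round(2))
d=cams.get_image('scene');im=rect(d,C,73,90,3);cv2.imwrite(f'pics/{sys.argv[1]}.png',im)
E
python3 st.py s3
```

```text
t: 5.4
position: [524.5, 33.9, 57.7]
eef_rot: [-3.141, -0.003, -1.617]
contact_force: [-1.6, -12.2, 4.9]
gripper_width: -0.1
r 58.3 phi -92.0 yaw -92.7 Frad 12.2 Ftan -1.2 j6 -1.46
```

View pics/s3.png

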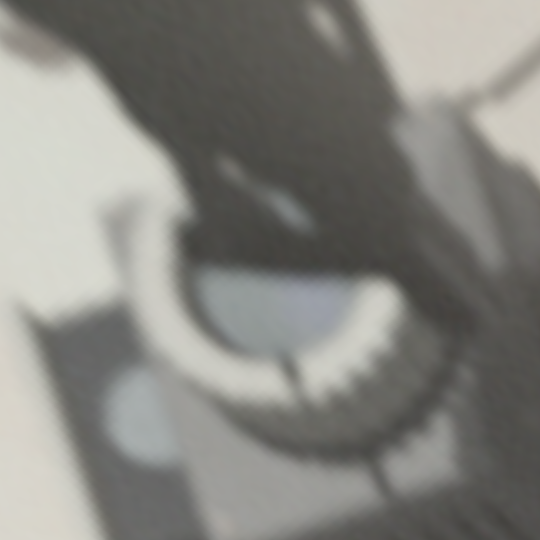

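```bash
sed -i 's/^C=.*/C=np.array([528.3,92.4])/' h.py
cat > plan.py <<'E'
from h import *
import sys
# cmd x y yaw(deg) face(+1: -x inward, -1: +x inward) rho step n
x,y,yw,face,rho,st,n=map(float,sys.argv[1:])
yr=np.radians(yw);ph0=yr+(0 if face>0 else np.pi)
for k in range(1,int(n)+1):
    a=np.radians(st*k);t=C+rho*np.array([np.cos(ph0+a),np.sin(ph0+a)])
    w=tool([t[0]-x,t[1]-y,0],yr);print([0,float(w[0]),float(w[1]),0,round(-a,3)],end=', ')
print('\nend',t.round(1),yw+st*int(n))
E
python3 plan.py 524.4 35.7 267.15 1 57.3 6 10
```

```text
[0, 0.2, -7.1, 0, np.float64(-0.105)], [0, -0.8, -13.0, 0, np.float64(-0.209)], [0, -2.3, -18.8, 0, np.float64(-0.314)], [0, -4.5, -24.4, 0, np.float64(-0.419)], [0, -7.2, -29.7, 0, np.float64(-0.524)], [0, -10.5, -34.8, 0, np.float64(-0.628)], [0, -14.2, -39.4, 0, np.float64(-0.733)], [0, -18.5, -43.7, 0, np.float64(-0.838)], [0, -23.1, -47.4, 0, np.float64(-0.942)], [0, -28.2, -50.7, 0, np.float64(-1.047)], 
end [576.4  61.3] 327.15
```

```bash
python3 -m handwheel '[0,0.2,-7.1,0,-0.105, 0,-0.8,-13,0,-0.209, 0,-2.3,-18.8,0,-0.314, 0,-4.5,-24.4,0,-0.419, 0,-7.2,-29.7,0,-0.524, 0,-10.5,-34.8,0,-0.628, 0,-14.2,-39.4,0,-0.733, 0,-18.5,-43.7,0,-0.838, 0,-23.1,-47.4,0,-0.942, 0,-28.2,-50.7,0,-1.047]'; python3 st.py s4;python3 plan.py 576.4 61.3 327.15 1 57.3 6 10
```

```text
t: 6.45
position: [578.1, 60.7, 58.3]
eef_rot: [-3.141, -0.004, -0.57]
contact_force: [5.0, -5.3, 3.5]
gripper_width: -0.1
r 59.0 phi -32.5 yaw -32.6 Frad 7.1 Ftan -1.8 j6 -2.47
[0, -0.3, -6.0, 0, np.float64(-0.105)], [0, -1.2, -11.9, 0, np.float64(-0.209)], [0, -2.8, -17.7, 0, np.float64(-0.314)], [0, -4.9, -23.3, 0, np.float64(-0.419)], [0, -7.7, -28.7, 0, np.float64(-0.524)], [0, -10.9, -33.7, 0, np.float64(-0.628)], [0, -14.7, -38.4, 0, np.float64(-0.733)], [0, -18.9, -42.6, 0, np.float64(-0.838)], [0, -23.6, -46.4, 0, np.float64(-0.942)], [0, -28.6, -49.7, 0, np.float64(-1.047)], 
end [579.3 118.5] 387.15
```

View pics/s4.png

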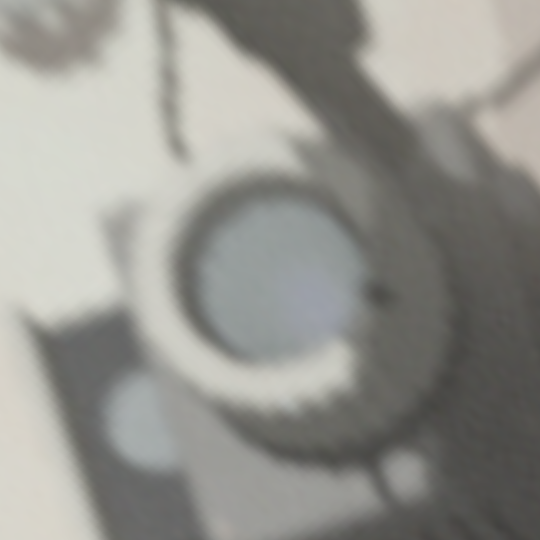

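```bash
python3 -m handwheel '[0,-0.3,-6,0,-0.105, 0,-1.2,-11.9,0,-0.209, 0,-2.8,-17.7,0,-0.314, 0,-4.9,-23.3,0,-0.419, 0,-7.7,-28.7,0,-0.524, 0,-7.7,-28.7,0,-0.524]'; python3 st.py s5
```

```text
t: 7.1
position: [587.2, 90.2, 58.4]
eef_rot: [-3.141, -0.004, -0.045]
contact_force: [7.0, 0.2, 4.5]
gripper_width: 0.1
r 59.0 phi -2.1 yaw -2.6 Frad 7.0 Ftan 0.5 j6 -2.94
```

View pics/s5.png

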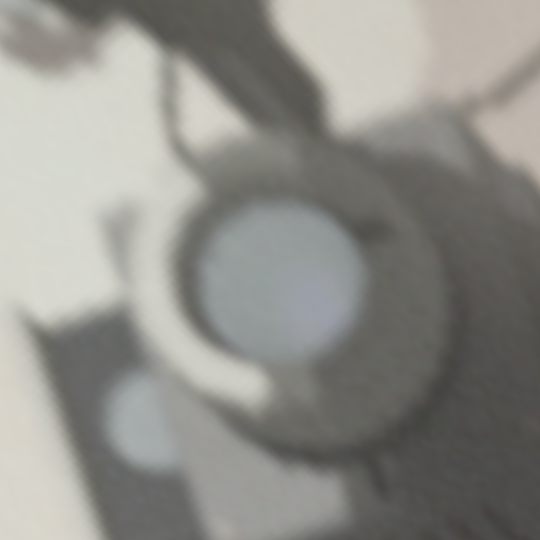

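```bash
python3 -m handwheel '[0,16,0,-15,0, 0,16,0,-15,0.149, 0,16,0,-15,0.298, 0,16,0,-15,0.447, 0,16,0,-15,0.596, 0,16,0,-15,0.745, 0,16,0,-15,0.894, 0,16,0,-15,1.043, 0,16,0,-15,1.192, 0,16,0,-15,1.341]'; python3 -m handwheel '[0,0,0,0,0.149, 0,0,0,0,0.298, 0,0,0,0,0.447, 0,0,0,0,0.596, 0,0,0,0,0.745, 0,0,0,0,0.894, 0,0,0,0,1.043, 0,0,0,0,1.192, 0,0,0,0,1.341, 0,0,0,0,1.49]'; python3 -m handwheel '[0,0,0,0,0.149, 0,0,0,0,0.298, 0,0,0,0,0.311, 0,0,0,0,0.311]'; python3 st.py s6
```

```text
t: 8.15
position: [601.5, 88.8, 72.5]
eef_rot: [-3.141, -0.0, -1.397]
contact_force: [0.0, 0.9, 0.3]
gripper_width: -0.1
t: 9.15
position: [601.5, 88.8, 72.5]
eef_rot: [-3.141, 0.0, -2.887]
contact_force: [-0.8, 0.3, 0.7]
gripper_width: 0.1
t: 9.55
position: [601.4, 88.8, 72.5]
eef_rot: [-3.142, 0.0, 3.096]
contact_force: [0.5, 0.7, 0.2]
gripper_width: -0.1
r 73.2 phi -2.8 yaw 177.4 Frad 0.5 Ftan 0.7 j6 0.19
```

View pics/s6.png

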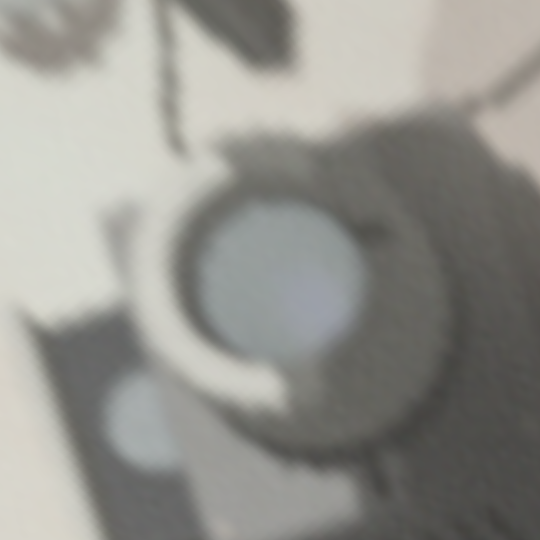

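```bash
python3 -m handwheel '[0,8,0,14,0, 0,15.9,0,14,0, 0,16.2,6,14,-0.105, 0,17.1,11.9,14,-0.209, 0,18.7,17.7,14,-0.314, 0,20.9,23.3,14,-0.419, 0,23.6,28.7,14,-0.524, 0,26.8,33.7,14,-0.628, 0,30.6,38.3,14,-0.733, 0,34.9,42.6,14,-0.838]'; python3 st.py s7
```

```text
t: 10.6
position: [569.4, 134.0, 59.2]
eef_rot: [-3.141, 0.002, -2.346]
contact_force: [6.0, 5.0, -3.9]
gripper_width: 0.1
r 58.4 phi 45.3 yaw -134.4 Frad 7.7 Ftan -0.8 j6 -0.56
```

View pics/s7.png

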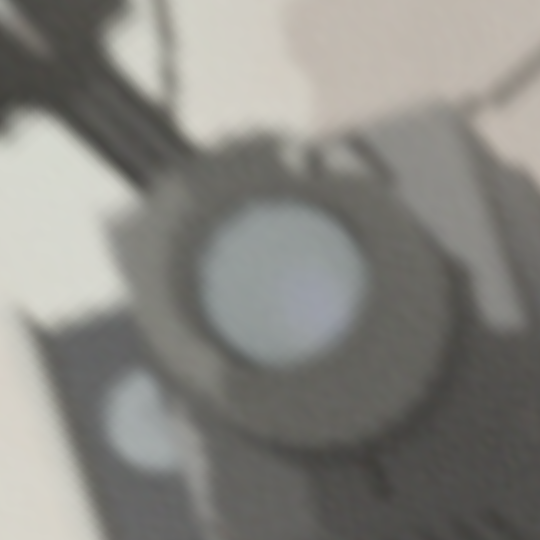

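```bash
python3 -m handwheel '[0,0.3,6,0,-0.105, 0,1.2,11.9,0,-0.209, 0,2.8,17.7,0,-0.314, 0,5,23.3,0,-0.419, 0,7.7,28.7,0,-0.524, 0,10.9,33.7,0,-0.628, 0,14.7,38.3,0,-0.733, 0,19,42.6,0,-0.838, 0,23.6,46.4,0,-0.942, 0,28.6,49.6,0,-1.047]'; python3 st.py s8
```

```text
t: 11.65
position: [512.9, 148.5, 59.0]
eef_rot: [-3.141, 0.001, -1.299]
contact_force: [1.5, 3.9, 0.2]
gripper_width: 0.1
r 58.2 phi 105.3 yaw -74.4 Frad 3.4 Ftan -2.5 j6 -1.56
```

View pics/s8.png

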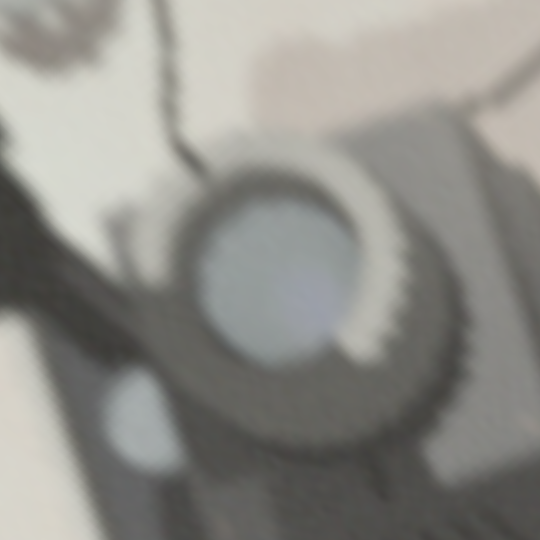

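```bash
python3 -c "
import cv2
im=cv2.imread('pics/s8.png')[110:330,110:430]
cv2.imwrite('pics/s8z.png',cv2.resize(cv2.convertScaleAbs(im,alpha=1.6,beta=-120),None,fx=2.4,fy=2.4))"
```

```text
(no output)
```

View pics/s8z.png

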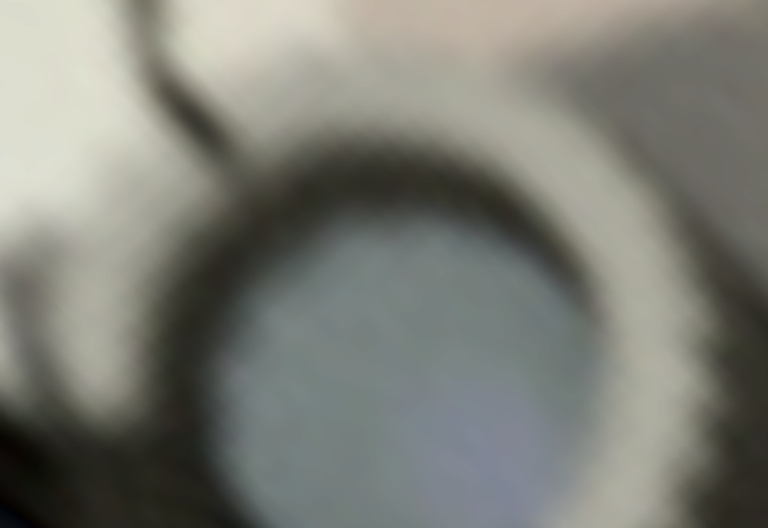

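```bash
python3 -m handwheel '[0,0.9,6,0,-0.105, 0,1.8,11.9,0,-0.209, 0,3.4,17.6,0,-0.314, 0,5.5,23.1,0,-0.419, 0,8.2,28.4,0,-0.524, 0,11.4,33.3,0,-0.628, 0,15.2,37.9,0,-0.733, 0,19.4,42.1,0,-0.838, 0,23.9,45.9,0,-0.942, 0,29,49.1,0,-1.047]'; python3 st.py s9
```

```text
t: 12.7
position: [472.1, 107.2, 58.8]
eef_rot: [-3.141, 0.002, -0.255]
contact_force: [-8.0, 3.5, 7.1]
gripper_width: -0.3
r 58.1 phi 165.3 yaw -14.6 Frad 8.6 Ftan -1.3 j6 -2.66
```

View pics/s9.png

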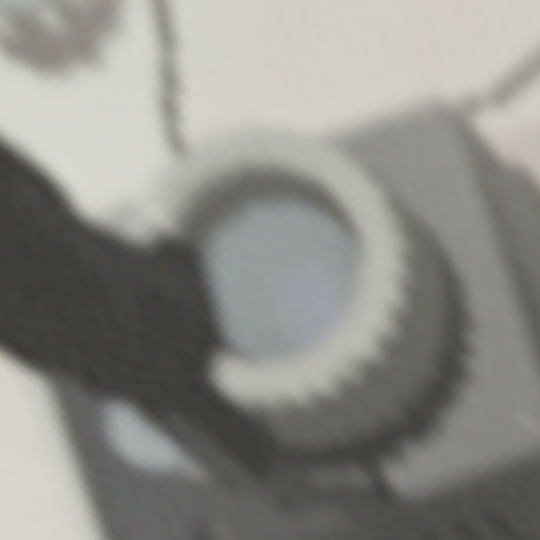

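```bash
python3 -m handwheel '[0,-16.4,0,-15,0, 0,-16.4,0,-15,0.149, 0,-16.4,0,-15,0.298, 0,-16.4,0,-15,0.447, 0,-16.4,0,-15,0.596, 0,-16.4,0,-15,0.745, 0,-16.4,0,-15,0.894, 0,-16.4,0,-15,1.043, 0,-16.4,0,-15,1.192, 0,-16.4,0,-15,1.341]'; python3 -m handwheel '[0,0,0,0,0.149, 0,0,0,0,0.298, 0,0,0,0,0.447, 0,0,0,0,0.596, 0,0,0,0,0.745, 0,0,0,0,0.894, 0,0,0,0,1.043, 0,0,0,0,1.192, 0,0,0,0,1.341, 0,0,0,0,1.49]'; python3 -m handwheel '[0,0,0,0,0.149, 0,0,0,0,0.298, 0,0,0,0,0.311, 0,0,0,0,0.311]'; python3 st.py s10
```

```text
t: 13.75
position: [457.5, 111.1, 73.9]
eef_rot: [-3.141, -0.0, -1.607]
contact_force: [-0.9, -0.9, -0.2]
gripper_width: 0.2
t: 14.75
position: [457.5, 111.1, 73.8]
eef_rot: [-3.141, 0.0, -3.097]
contact_force: [0.6, 0.5, -0.1]
gripper_width: -0.2
t: 15.15
position: [457.5, 111.1, 73.7]
eef_rot: [-3.142, 0.0, 2.885]
contact_force: [1.5, -0.6, -0.1]
gripper_width: 0.1
r 73.2 phi 165.2 yaw 165.3 Frad -1.6 Ftan 0.2 j6 0.49
```

View pics/s10.png

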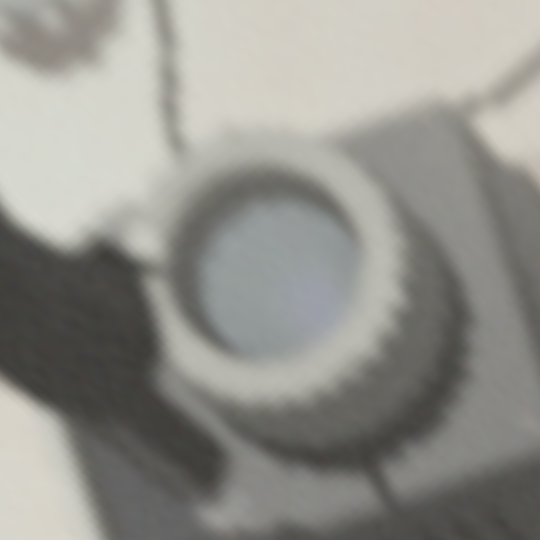

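```bash
python3 -m handwheel '[0,-8,0,14,0, 0,-15.9,0,14,0, 0,-16.2,-6,14,-0.105, 0,-17.1,-11.9,14,-0.209, 0,-18.7,-17.7,14,-0.314, 0,-20.9,-23.3,14,-0.419, 0,-23.6,-28.7,14,-0.524, 0,-26.8,-33.7,14,-0.628, 0,-30.6,-38.3,14,-0.733, 0,-34.9,-42.6,14,-0.838]'; python3 st.py s11
```

```text
t: 16.2
position: [479.5, 60.4, 59.5]
eef_rot: [3.141, -0.002, -2.557]
contact_force: [-4.6, -2.1, -0.8]
gripper_width: 0.4
r 58.3 phi -146.8 yaw -146.5 Frad 5.0 Ftan -0.8 j6 -0.46
```

View pics/s11.png

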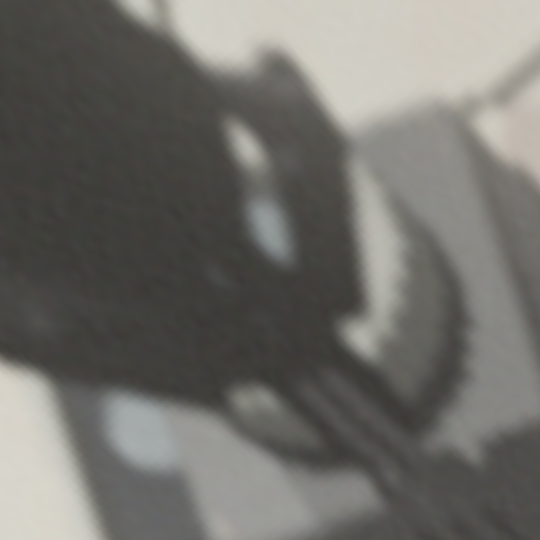

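```bash
python3 -m handwheel '[0,-0.6,-6,0,-0.105, 0,-1.5,-11.9,0,-0.209, 0,-3.1,-17.7,0,-0.314, 0,-5.3,-23.3,0,-0.419, 0,-8,-28.6,0,-0.524, 0,-11.2,-33.6,0,-0.628, 0,-15,-38.2,0,-0.733, 0,-19.2,-42.4,0,-0.838, 0,-23.8,-46.2,0,-0.942, 0,-28.8,-49.4,0,-1.047]'; python3 st.py s12
```

```text
t: 17.25
position: [531.7, 33.8, 59.8]
eef_rot: [3.141, -0.003, -1.511]
contact_force: [-1.3, -9.4, 0.2]
gripper_width: 0.0
r 58.7 phi -86.7 yaw -86.6 Frad 9.3 Ftan -1.9 j6 -1.57
```

View pics/s12.png

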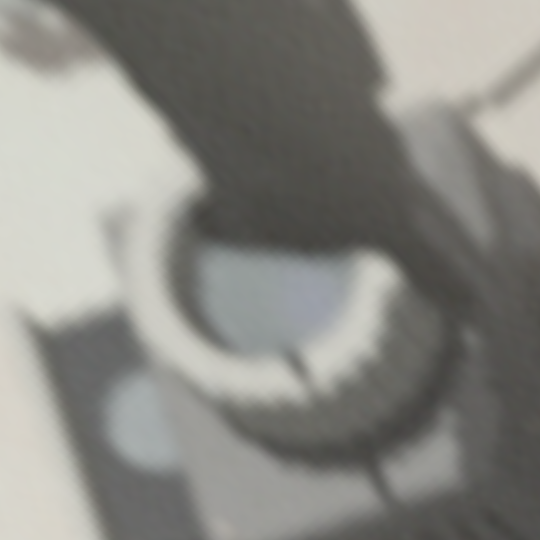

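```bash
python3 -m handwheel '[0,-0.3,-6,0,-0.105, 0,-1.2,-11.9,0,-0.209, 0,-2.8,-17.7,0,-0.314, 0,-5,-23.3,0,-0.419, 0,-7.7,-28.6,0,-0.524, 0,-10.9,-33.5,0,-0.628, 0,-14.6,-38.1,0,-0.733, 0,-18.9,-42.4,0,-0.838, 0,-23.5,-46.1,0,-0.942, 0,-28.5,-49.4,0,-1.047]'; python3 st.py s13;  python3 -m handwheel '[0,-0.3,-6,0,-0.105, 0,-1.2,-11.9,0,-0.209, 0,-2.8,-17.7,0,-0.314, 0,-2.8,-17.7,0,-0.314]'; python3 st.py s14
```

```text
t: 18.3
position: [581.0, 65.9, 60.4]
eef_rot: [-3.142, -0.003, -0.464]
contact_force: [5.6, -3.9, 0.8]
gripper_width: -0.2
r 59.0 phi -26.7 yaw -26.6 Frad 6.8 Ftan -1.0 j6 -2.56
t: 18.75
position: [586.6, 83.9, 60.5]
eef_rot: [-3.141, -0.003, -0.149]
contact_force: [7.8, -0.5, 1.7]
gripper_width: -0.0
r 58.9 phi -8.3 yaw -8.5 Frad 7.8 Ftan 0.6 j6 -2.85
```

View pics/s14.png

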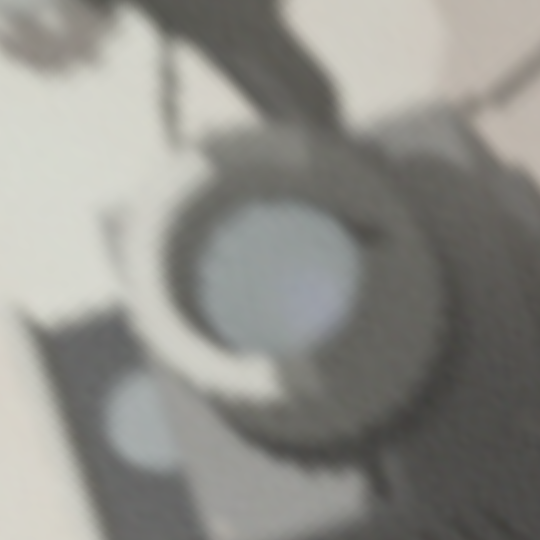

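```bash
python3 -m handwheel '[0,16.4,0,-15,0, 0,16.4,0,-15,0.149, 0,16.4,0,-15,0.298, 0,16.4,0,-15,0.447, 0,16.4,0,-15,0.596, 0,16.4,0,-15,0.745, 0,16.4,0,-15,0.894, 0,16.4,0,-15,1.043, 0,16.4,0,-15,1.192, 0,16.4,0,-15,1.341]'; python3 -m handwheel '[0,0,0,0,0.149, 0,0,0,0,0.298, 0,0,0,0,0.447, 0,0,0,0,0.596, 0,0,0,0,0.745, 0,0,0,0,0.894, 0,0,0,0,1.043, 0,0,0,0,1.192, 0,0,0,0,1.341, 0,0,0,0,1.49]'; python3 -m handwheel '[0,0,0,0,0.149, 0,0,0,0,0.298, 0,0,0,0,0.311, 0,0,0,0,0.311]'; python3 st.py s15
```

```text
t: 19.8
position: [601.2, 80.9, 74.9]
eef_rot: [3.141, -0.0, -1.5]
contact_force: [-0.5, -0.4, -0.3]
gripper_width: 0.1
t: 20.8
position: [601.1, 80.9, 74.9]
eef_rot: [-3.142, -0.0, -2.99]
contact_force: [0.4, -0.3, 0.6]
gripper_width: -0.2
t: 21.2
position: [601.1, 81.0, 74.7]
eef_rot: [-3.142, 0.0, 2.991]
contact_force: [-0.1, 0.4, 0.0]
gripper_width: 0.1
r 73.7 phi -8.9 yaw 171.3 Frad -0.2 Ftan 0.3 j6 0.28
```

```bash
python3 -m handwheel '[0,8,0,13,0, 0,16.4,0,13,0, 0,16.7,6,13,-0.105, 0,17.6,11.9,13,-0.209, 0,19.2,17.7,13,-0.314, 0,21.4,23.3,13,-0.419, 0,24.1,28.7,13,-0.524, 0,27.3,33.7,13,-0.628, 0,31.1,38.3,13,-0.733, 0,35.4,42.6,13,-0.838]'; python3 st.py s16; python3 -m handwheel '[0,0.4,6,0,-0.105, 0,1.4,11.9,0,-0.209, 0,3,17.7,0,-0.314, 0,5.2,23.3,0,-0.419, 0,7.9,28.7,0,-0.524, 0,11.1,33.7,0,-0.628, 0,15,38.3,0,-0.733, 0,19.3,42.6,0,-0.838, 0,23.9,46.4,0,-0.942, 0,28.9,49.6,0,-1.047]'; python3 st.py s17
```

```text
t: 22.25
position: [573.6, 129.5, 62.3]
eef_rot: [-3.141, 0.002, -2.452]
contact_force: [6.5, 4.0, -3.8]
gripper_width: -0.4
r 58.5 phi 39.3 yaw -140.5 Frad 7.6 Ftan -1.0 j6 -0.47
t: 23.3
position: [518.7, 149.8, 62.2]
eef_rot: [-3.141, 0.001, -1.405]
contact_force: [0.3, 4.6, -0.3]
gripper_width: 0.1
r 58.2 phi 99.5 yaw -80.5 Frad 4.5 Ftan -1.1 j6 -1.46
```

View pics/s16.png

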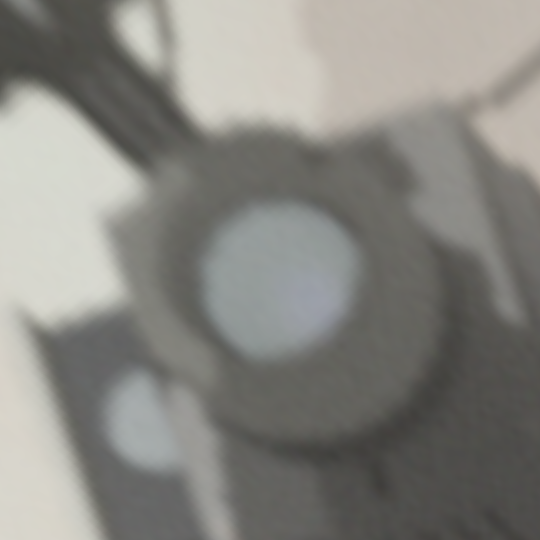

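View pics/s17.png

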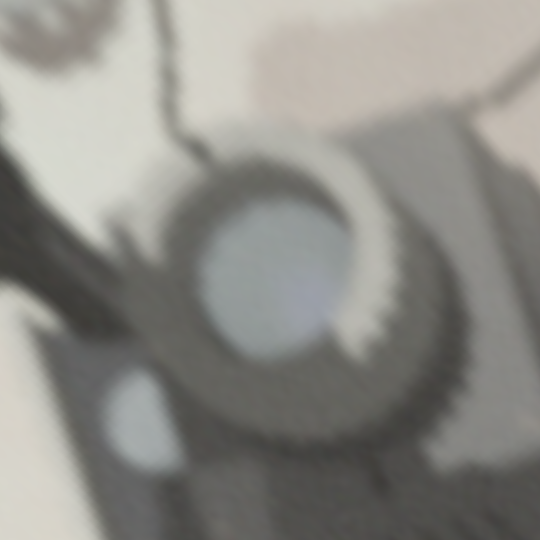

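```bash
python3 -m handwheel '[0,0.9,6,0,-0.105, 0,1.8,11.9,0,-0.209, 0,3.4,17.6,0,-0.314, 0,5.5,23.1,0,-0.419, 0,8.2,28.4,0,-0.524, 0,11.4,33.3,0,-0.628, 0,15.2,37.9,0,-0.733, 0,19.4,42.1,0,-0.838, 0,23.9,45.9,0,-0.942, 0,29,49.1,0,-1.047]'; python3 st.py s18;  python3 -m handwheel '[0,0.3,6,0,-0.105, 0,1.2,11.9,0,-0.209, 0,1.2,11.9,0,-0.209]'; python3 st.py s19
```

```text
t: 24.35
position: [473.9, 112.8, 61.9]
eef_rot: [-3.141, 0.001, -0.358]
contact_force: [-4.5, 3.1, 4.2]
gripper_width: 0.1
r 58.1 phi 159.4 yaw -20.5 Frad 5.3 Ftan -1.3 j6 -2.55
t: 24.7
position: [470.8, 100.7, 61.8]
eef_rot: [3.141, 0.001, -0.152]
contact_force: [-7.6, 0.5, 3.7]
gripper_width: 0.1
r 58.1 phi 171.8 yaw -8.7 Frad 7.6 Ftan 0.5 j6 -2.78
```

```bash
python3 -m handwheel '[0,-16.4,0,-13,0, 0,-16.4,0,-13,0.149, 0,-16.4,0,-13,0.298, 0,-16.4,0,-13,0.447, 0,-16.4,0,-13,0.596, 0,-16.4,0,-13,0.745, 0,-16.4,0,-13,0.894, 0,-16.4,0,-13,1.043, 0,-16.4,0,-13,1.192, 0,-16.4,0,-13,1.341]'; python3 -m handwheel '[0,0,0,0,0.149, 0,0,0,0,0.298, 0,0,0,0,0.447, 0,0,0,0,0.596, 0,0,0,0,0.745, 0,0,0,0,0.894, 0,0,0,0,1.043, 0,0,0,0,1.192, 0,0,0,0,1.341, 0,0,0,0,1.49]'; python3 -m handwheel '[0,0,0,0,0.149, 0,0,0,0,0.298, 0,0,0,0,0.311, 0,0,0,0,0.311]'; python3 st.py s20
```

```text
t: 25.75
position: [455.7, 103.7, 74.9]
eef_rot: [-3.141, -0.0, -1.504]
contact_force: [0.2, 0.7, 0.7]
gripper_width: -0.3
t: 26.75
position: [455.7, 103.7, 74.9]
eef_rot: [-3.141, 0.0, -2.994]
contact_force: [-0.2, -0.5, -0.7]
gripper_width: -0.2
t: 27.15
position: [455.7, 103.7, 74.7]
eef_rot: [3.142, 0.0, 2.988]
contact_force: [0.4, -0.5, -0.7]
gripper_width: 0.0
r 73.5 phi 171.2 yaw 171.2 Frad -0.4 Ftan 0.5 j6 0.38
```

View pics/s20.png

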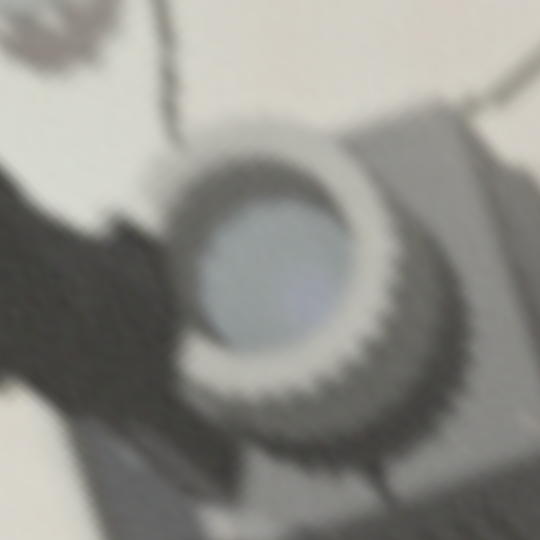

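```bash
python3 -m handwheel '[0,-8,0,13,0, 0,-16.3,0,13,0, 0,-16.6,-6,13,-0.105, 0,-17.5,-11.9,13,-0.209, 0,-19.1,-17.7,13,-0.314, 0,-21.3,-23.3,13,-0.419, 0,-24,-28.7,13,-0.524, 0,-27.2,-33.7,13,-0.628, 0,-31,-38.3,13,-0.733, 0,-35.3,-42.6,13,-0.838]'; python3 st.py s21; python3 -m handwheel '[0,-0.5,-6,0,-0.105, 0,-1.4,-11.9,0,-0.209, 0,-3,-17.7,0,-0.314, 0,-5.2,-23.3,0,-0.419, 0,-7.9,-28.6,0,-0.524, 0,-11.1,-33.6,0,-0.628, 0,-14.8,-38.2,0,-0.733]'; python3 st.py s22
```

```text
t: 28.2
position: [483.2, 55.2, 60.6]
eef_rot: [3.14, -0.003, -2.455]
contact_force: [-3.8, -2.2, -1.5]
gripper_width: 0.3
r 58.4 phi -140.5 yaw -140.7 Frad 4.3 Ftan -0.8 j6 -0.57
t: 28.95
position: [519.4, 34.4, 60.9]
eef_rot: [3.14, -0.002, -1.724]
contact_force: [-1.7, -7.2, 0.4]
gripper_width: 0.0
r 58.7 phi -98.7 yaw -98.8 Frad 7.4 Ftan -0.6 j6 -1.35
```

View pics/s22.png

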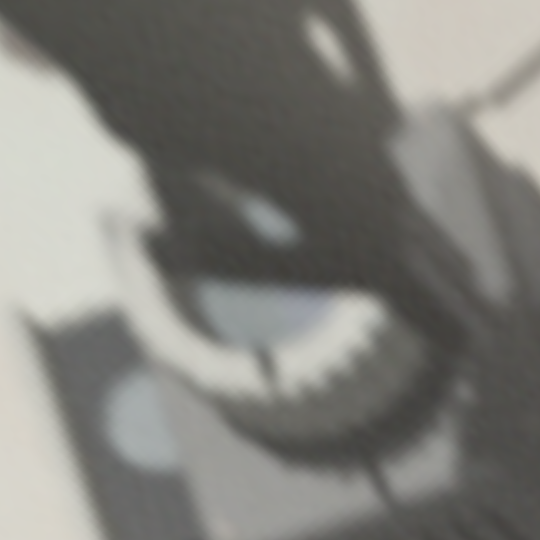

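```bash
python3 -m handwheel '[0,-0.1,-3,0,-0.052, 0,-0.3,-6,0,-0.105, 0,-0.8,-9.5,0,-0.166, 0,-0.8,-9.5,0,-0.166]'; python3 -m handwheel '[0,20,0,0,0, 0,35,0,-30,0, 0,35,0,-60,0, 0,35,0,-100,0]'; python3 st.py s23
```

```text
t: 29.4
position: [529.5, 33.7, 61.0]
eef_rot: [3.141, -0.002, -1.56]
contact_force: [0.2, -7.9, 0.2]
gripper_width: -0.2
t: 29.8
position: [528.9, -0.7, 161.3]
eef_rot: [3.139, 0.0, -1.562]
contact_force: [1.5, -0.4, -0.5]
gripper_width: 0.1
r 93.1 phi -89.7 yaw -89.5 Frad 0.4 Ftan 1.5 j6 -1.58
```

View pics/s23.png

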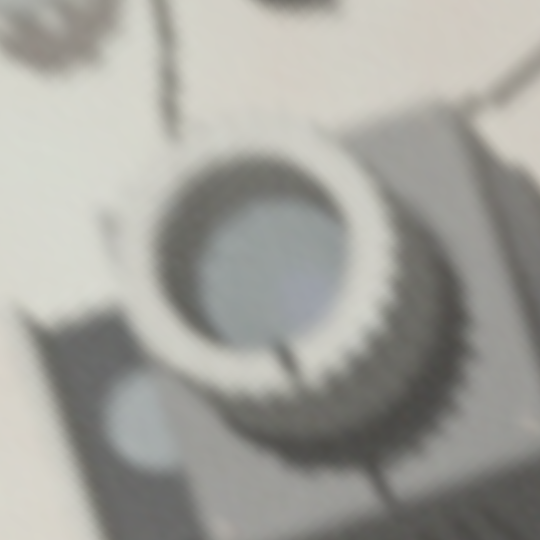

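```bash
python3 -m handwheel '[0,-40,8,0,-0.05, 0,-80,16,0,-0.1, 0,-120,24,0,-0.15, 0,-160,32,0,-0.2, 0,-200,40,0,-0.25, 0,-240.3,48.4,0,-0.32, 0,-240.3,48.4,0,-0.32, 0,-240.3,48.4,0,-0.32]'; python3 -c "
from h import *
s=arm.sense();yh=np.array([-.322,.947]);xh=np.array([.947,.322]);p=s['position'][:2]-C
print(s['eef_rot'],p@yh,p@xh)
for n in('scene','top'):
  d=cams.get_image(n);u,v=map(int,proj(d,(495,190,40)));cv2.imwrite(f'pics/{n}3z.png',cv2.resize(d['color'][v-70:v+70,u-85:u+85],None,fx=4,fy=4,interpolation=cv2.INTER_CUBIC))
  print(n,u-85,v-70)
"
```

```text
t: 30.65
position: [478.7, 240.4, 161.0]
eef_rot: [3.141, -0.0, -1.24]
contact_force: [-0.1, 0.1, -0.5]
gripper_width: 0.2
[ 3.14118905e+00 -2.50297769e-04 -1.24005508e+00] 156.12234347808965 0.6719836682508087
scene 177 167
top 177 202
```

View pics/scene3z.png

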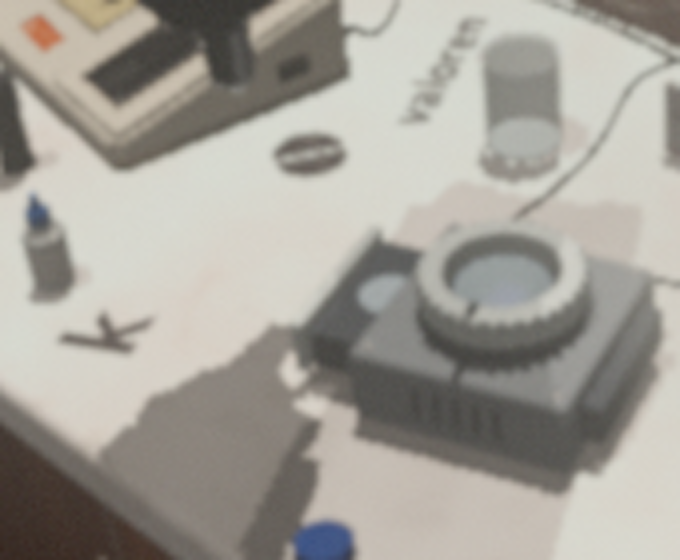

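View pics/top3z.png

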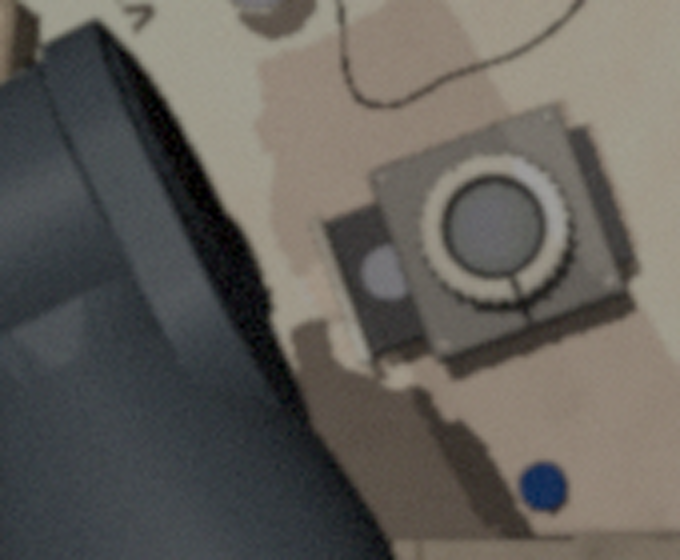

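```bash
python3 -c "
from h import *
d=cams.get_image('top');yh=np.array([-.322,.947]);xh=np.array([.947,.322])
for u,v in((255.8,257),(269.5,293.2)):
  p=onz(d,u,v,46);print(p,(p[:2]-C)@yh,(p[:2]-C)@xh)
"; python3 -m handwheel '[0,0,0,45,0, 0,0,0,90,0, 0,0,0,134,0, 0,0,0,134,0, 0,0,0,134,0]'
```

```text
[534.81815523 207.1334818   46.        ] 106.55376128062247 43.1168741428204
[442.06509047 173.20689506  46.        ] 104.2917704902111 -55.644639112949235
t: 31.3
position: [478.9, 239.0, 28.3]
eef_rot: [3.141, -0.0, -1.243]
contact_force: [0.6, -0.3, 0.6]
gripper_width: 0.0
```

```bash
python3 -m handwheel '[0,8,0,0,0, 0,16,0,0,0, 0,24,0,0,0, 0,30,0,0,0, 0,34,0,0,0, 0,37,0,0,0, 0,40,0,0,0, 0,43,0,0,0, 0,46,0,0,0, 0,46,0,0,0]'; python3 -m handwheel '[0,3,0,0,0, 0,6,0,0,0, 0,9,0,0,0, 0,12,0,0,0, 0,15,0,0,0, 0,15,0,0,0]'; python3 -c "
from h import *
s=arm.sense();yh=np.array([-.322,.947]);xh=np.array([.947,.322]);p=s['position'][:2]-C
print(p@yh,p@xh)"; python3 st.py s24
```

```text
t: 32.3
position: [493.6, 195.9, 27.4]
eef_rot: [3.141, -0.0, -1.242]
contact_force: [0.4, -0.3, -0.7]
gripper_width: 0.2
t: 32.9
position: [498.4, 181.5, 27.4]
eef_rot: [3.141, -0.0, -1.242]
contact_force: [0.5, 0.1, 0.0]
gripper_width: 0.1
93.9829127963401 0.3694289484073984
r 94.0 phi 108.6 yaw -71.2 Frad -0.0 Ftan -0.5 j6 -1.55
```

View pics/s24.png

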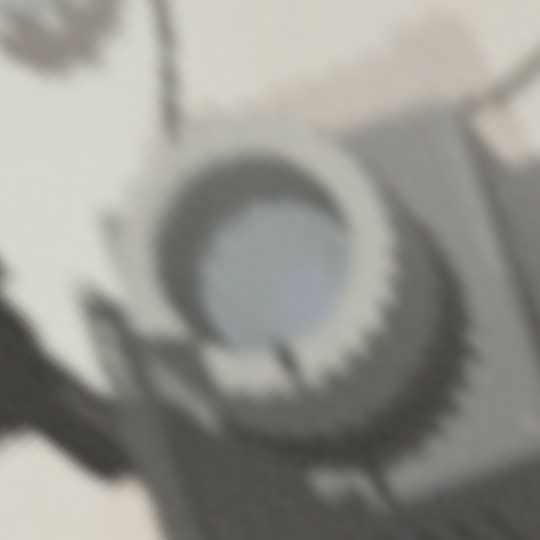

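```bash
python3 -m handwheel '[0,2,0,0,0, 0,4,0,0,0, 0,6,0,0,0]'; python3 -m handwheel '[0,2,0,0,0, 0,3,0,0,0]';python3 -m handwheel '[0,1,0,0,0, 0,1,0,0,0]'; python3 -c "
from h import *
s=arm.sense();yh=np.array([-.322,.947]);xh=np.array([.947,.322]);p=s['position'][:2]-C
print(p@yh,p@xh)"
```

```text
t: 33.25
position: [500.1, 176.3, 27.4]
eef_rot: [3.141, 0.0, -1.241]
contact_force: [-1.2, 2.8, -1.3]
gripper_width: -0.1
t: 33.45
position: [501.1, 173.5, 27.4]
eef_rot: [3.141, 0.0, -1.241]
contact_force: [-4.2, 9.6, 0.1]
gripper_width: 0.2
t: 33.65
position: [501.1, 173.5, 27.5]
eef_rot: [3.141, 0.002, -1.241]
contact_force: [-4.3, 10.4, 0.1]
gripper_width: 0.1
85.53248389065669 0.3231696259935967
```

```bash
python3 -m handwheel '[0,1.5,0,0,0, 0,2.5,0,0,0, 0,2.5,0,0,0]'; python3 -m handwheel '[0,-20,0,0,0, 0,-50,0,0,0, 0,-80,0,-20,0, 0,-100,0,-60,0, 0,-120,0,-100,0, 0,-150,0,-120,0, 0,-190,0,-120,0, 0,-190,0,-120,0]'; python3 -c "
from h import *
print(arm.sense()['contact_force'])
for n in('scene','top'):
  d=cams.get_image(n);cv2.imwrite(f'pics/{n}4.png',d['color']);u,v=map(int,proj(d,(510,120,50)));cv2.imwrite(f'pics/{n}4z.png',cv2.resize(d['color'][v-70:v+70,u-85:u+85],None,fx=4,fy=4,interpolation=cv2.INTER_CUBIC))
  print(n,u-85,v-70)
"
```

```text
t: 33.95
position: [501.1, 173.3, 27.5]
eef_rot: [3.141, 0.007, -1.239]
contact_force: [-11.7, 28.9, 0.3]
gripper_width: 0.0
t: 34.75
position: [440.2, 353.4, 148.2]
eef_rot: [-3.14, 0.001, -1.238]
contact_force: [-1.0, -1.4, -0.5]
gripper_width: 0.1
[-0.98524556 -1.42160445 -0.54924137]
scene 203 173
top 204 195
```

View pics/scene4z.png

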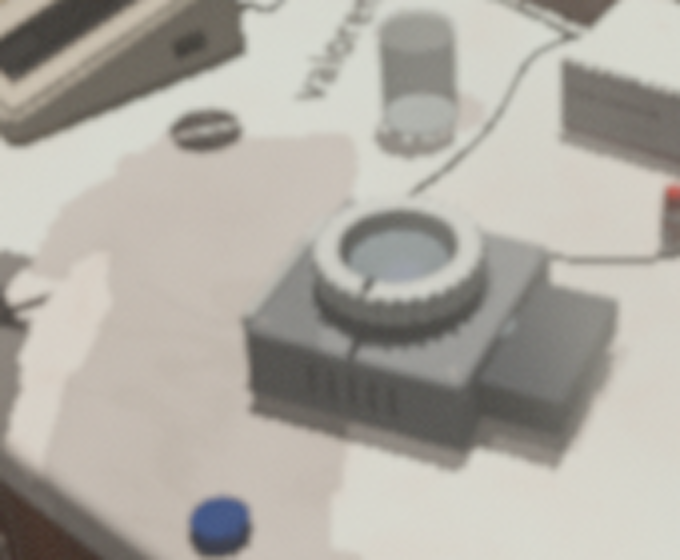

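View pics/top4z.png

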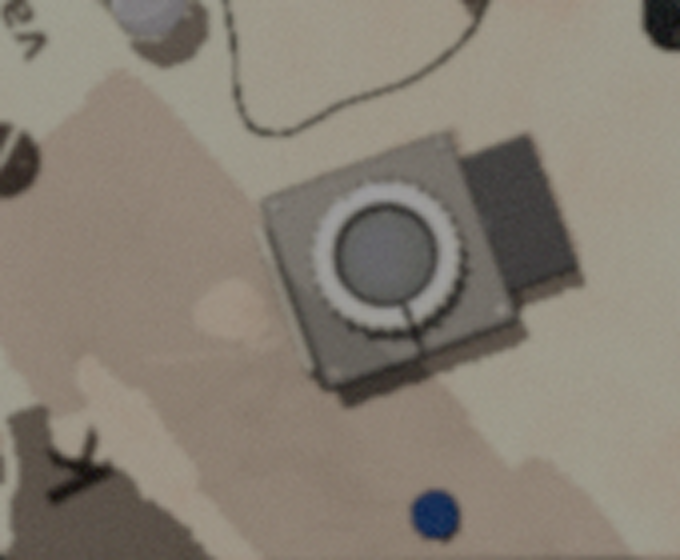

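View pics/scene4.png

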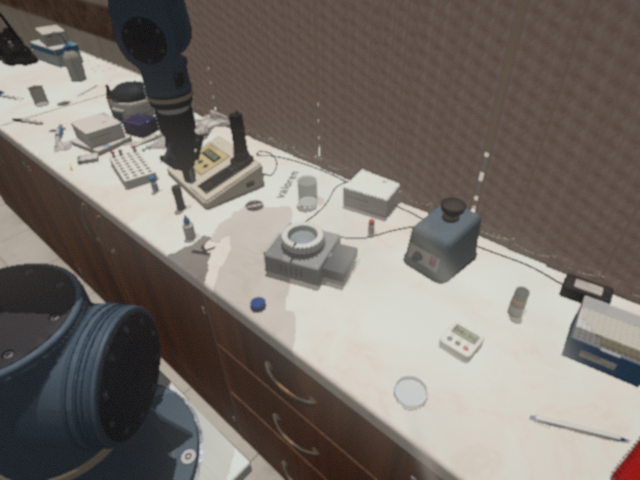

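The plate is flush with the housing and the pip lines up with the pointer. The cap at (258,303), vial at (371,227), bottle at (188,228), timer at (462,341) and dish at (410,391) are all where they were in the first picture. I'm handing the job in.

```bash
python3 -m handwheel '[0,0,0,0,0, 0,0,0,0,0, 0,0,0,0,0]'; python3 -c "
from workcell import finish_job
print(finish_job())"
```

```text
t: 35.15
position: [441.2, 349.2, 147.4]
eef_rot: [3.141, -0.0, -1.243]
contact_force: [-0.1, -0.7, 0.4]
gripper_width: -0.1
the job is handed in; nothing more can be done
None
```

The ring is loosened to the pip's third arrival at the pointer, the slide is pushed home, and the job was handed in at about 35 s of the 64 s allowed. No verdict was reported.

- **Ring:** I carried it round by its rim with the closed fingertip in five strokes, pressing at about 4–12 N. It turned from about -1.4 rad to two full turns past the pointer. The last measurement put the pip at 199.7° against the pointer at about 199°, well within the 30° tolerance.
- **Slide:** I pushed it only after the ring was loose. It stopped against the housing; pressing harder, up to about 31 N, moved it no further. The fingertip stopped 85.5 mm from the ring's axis, where about 86 mm was expected, and the last pictures show the plate flush.
- **Bystanders and arm:** Both last pictures show the flask cap unmoved. The timer, vial, dropper bottle and petri dish are at the same pixel positions in the scene picture as at the start. The arm stands clear with about zero contact force.

**Checks that disagreed:**
- The top camera put the ring's axis about 2–3 mm nearer the robot than the scene camera and the touch readings did. I used the touch value.
- The ring lagged the finger by roughly 17° on the first stroke, before I corrected for that.
- During the push, one force reading was about zero where about 3 N of friction was expected; the following readings were normal.
- In a few strokes the gripper hid the pip, so the turn count there rests on the strokes before and after.

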